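# Vent a medium bottle and lay it on the slanting rail

## Task

One bottle in the slanting rack is still standing. Screw its cap fully down, then back it off a quarter of a turn so that it can breathe, and then tip the bottle towards the rail until it leans on it like its two neighbours, its foot still in its own bay. Lower it gently, do not let it fall onto the rail, and leave the other bottles and the things round the rack as they are.

Things in the scene. Friction and masses are not known exactly. Their poses are not given: they have to be found in the camera images.
- slant_rack: Fixed steel tray, 150 (x) by 284 mm (y), floor 6 mm above the bench. Origin on the bench under its middle, x away from the robot side, z up. Three bays at y = -90, 0, +90 mm, x = +45 mm: each between upright cheeks 22 mm high, 52 mm apart, from x = 8 to 72 mm, that keep a square bottle from turning. A heel bar 16 mm high shuts the bays at x = 71 mm; the side to the rail (-x) is open.
- slant_rail: The rack's raised rail: fixed steel rod 10 mm thick, 270 mm long along the rack's y, before the bays on their -x side. Origin at mid length on its axis, 38 mm above the bench, at the rack's x = -50 mm. Posts at its two ends only.
- bottle: The standing white square bottle, loose in one of the three bays with 2 mm play. Body 48 x 48 mm, 92 mm high; round shoulder and 26 mm neck above; 132 mm high with its cap; about 0.18 kg. Origin at the centre of its underside, z along the bottle to the cap; standing, its x is the rack's x within its play. Leaning on the rail it is 62 degrees from upright, cap towards the rack's -x.
- bottle_heel (a point): Middle of the bottle's lower edge on the rail's side (24 mm towards -x from its origin): the edge over which it tips. This edge stays put by friction while the bottle is tipped and when it lies on the rail. Past about 23 degrees the bottle falls over by itself unless held back.
- cap_top (a point): Centre of the top of the standing bottle's screw cap: ribbed, 36 mm in diameter, 24 mm high; its axis is the bottle's.
- bottle_cap (a joint): Angle of the screw cap in rad: 0 is screwed fully down against its stop, growing as it is unscrewed (anticlockwise seen from above, right-hand thread); pi/2 is a quarter turn back. It starts 0.35 to 1.0 off the stop. Turns stiffly (0.03 N m), stays where it is left and rises 4 mm a turn.
- sloped_bottle_a: A like bottle, loose, already leaning on the rail in another bay. Origin on the tray floor at the centre of its bay; its lying cap reaches about 130 mm from there towards -x, up to about 110 mm above the bench.
- sloped_bottle_b: The other like bottle, loose, already leaning on the rail; described as sloped_bottle_a.
- reagent_bottle: Round bottle with screw cap, 56 mm wide, 104 mm high, standing loose to the +y side of the rack. Origin under its centre. Leave it. Behind it stands a fixed water bath, 331 mm high, its front wall at world x = 0.71 m, for y above 0.05 m.
- timer: Flat digital timer, 66 x 66 x 21 mm, loose on the bench on the -y side of the rack. Origin under its centre. Leave it. Beyond it stands a fixed microscope: its eyepieces overhang the bench at world x from 0.57 m, y from -0.49 to -0.39 m, 250 to 360 mm high; pass in front of them.
- marker: White marker pen, 12 x 136 x 14 mm, lying loose on the bench. Origin under its centre. Leave it.
- tape_roll: Roll of tape, 76 mm across, 19 mm high, lying loose on the bench. Origin under its centre. Leave it.
- dish: Round dish, 90 mm across, 15 mm high, lying loose on the bench. Origin under its centre. Leave it.
Mind the look-alikes: they are no part of the job. What is shaped like the bottle but purple is not meant.

How it is judged:
On the way, in this order (a step that is already met when the one before it is completed fails the run):
1. the cap of the standing bottle is screwed fully down (value of joint bottle_cap below 0.08 rad and angle between bottle's own z axis and vertical below 0.2 rad), for 0.1 s.
2. the cap is backed off a quarter of a turn, the bottle still standing (value of joint bottle_cap between 1.22 and 1.92 rad and angle between bottle's own z axis and vertical below 0.2 rad), for 0.2 s.
At the end, for the whole second after the job is handed in: The bottle rests on the rail, leaning 62 degrees from upright (about 55 to 69), its lower edge within 25 mm of where it stood in its bay, at rest; its cap a quarter turn (about 70 to 110 degrees) off its stop (angle between bottle's own z axis and vertical between 0.97 and 1.2 rad and contact force between bottle and slant_rail above 0.2 N and distance of bottle_heel from where it was at the start of the episode below 0.025 m and linear speed of bottle below 0.02 m/s and value of joint bottle_cap between 1.17 and 1.97 rad); the robot touches nothing.
It fails at once if the bottle is let fall (it swings over faster than 4 rad/s) (angle between bottle's own z axis and vertical above 0.35 rad and angular speed of bottle above 4 rad/s).
It fails at once if a neighbouring bottle is shifted by more than 12 mm (distance of any of sloped_bottle_a, sloped_bottle_b from where it was at the start of the episode above 0.012 m).
It fails at once if the reagent bottle, timer, marker, tape or dish is shifted by more than 25 mm (distance of any of reagent_bottle, timer, marker, tape_roll, dish from where it was at the start of the episode above 0.025 m).
It also fails if it takes over 72 s, if anything falls off the work surface, if the arm or the gripper's body presses on something with over 40 N, if the wrist force passes 120 N, or if a joint passes its speed limit or range.

## Robot

A 6-joint arm with a two-finger parallel gripper is mounted at the origin on a cart in front of the work surface, level with it; the furniture and walls round the work are solid. World frame = base frame: x ahead of the robot, y to its left, z up, the work surface at z = 0. Lengths are in m, angles in rad, forces in N, time in s.
With the tool pointing down it reaches from about 0.3 to 1 m from the base axis. Payload 5.1 kg.
Tool frame: the origin (TCP) lies on the mounting face of the last link; the fingertips stand 190 mm ahead of it and the grasp point (between the pads) lies 171 mm ahead of it; z points along the fingers, y is the line along which they close (so a half turn about z gives the same grasp; the last joint's range is limited). The gripper opens to 95 mm and grips with 3 to 60 N. Pads are 20 mm wide; open, the fingers measure 119 mm over their backs; the gripper's body (75 mm by 180 mm) begins 59 mm behind the grasp point.
Start: joints at [1.179, 0.124, 1.65, -0, 1.367, -0.083], TCP at [0.198, 0.619, 0.405] pointing down, gripper open.
Joint ranges: [-2.61, 2.61], [-1.02, 2.33], [0.03, 2.71], [-1.35, 4.49], [0.32, 2.68], [-2.91, 2.91]. Speed limits (rad/s): [2.57, 2.57, 3.14, 3.14, 3.14, 3.14].

## Interface

Orientations are given as a unit quaternion [x, y, z, w].
In Python, from rig import monitor, imaging, bot gives the robot as it stands.
- The arm moves only by the shell command python3 -m creep 'ROWS' [OPENING] [FORCE]. ROWS is JSON, a list of rows, each an object with "dp": the shift along the tool's x, y, z each as a share of 0.08 m, from -1 to 1, a list of three; "rot": the turn, a rotation vector about the tool's x, y, z each as a share of 180 degrees, from -1 to 1, a list of three. A call has 1 to 5 rows; each row is the pose to reach, as a shift and turn from the pose commanded when the call began, along the tool's axes at that moment, turning the shorter way round; what a row does not reach only later rows make up. A row lasts 1/8 s, in which the tool goes at most 62.5 mm and 10.7 degrees, less where a joint would pass 70% of its speed; a pose out of reach is approached as far as the arm can. A call with a number of a shift or a turn outside -1 to 1 is refused whole. A call with a gripper value outside its range is refused whole. OPENING is the finger opening in mm, from 0 to 95.1, set as the call begins (- or left out, the last holds). The fingers move at their own pace and stop on an object; FORCE is the grip in N (left out, the last holds). Time passes only in rows, so rows that repeat a pose let the fingers close. It gives the time, the measured TCP pose, the force, the opening and the grip force at its end, in the units of the state.
- monitor.observe(): the state, without advancing time (a new reading comes with each control period).
- imaging.camera(name): name is "side" or "top" or "wrist"; returns the picture (384x512x3 uint8, red, green, blue); there is no depth.
- imaging.calibration(name): a dict with "fov_y" (degrees; the focal length in pixels is half the picture's height over the tangent of half this angle, whatever the lens; pixels are square), "cx", "cy" (the principal point, pixels), "extrinsics" (4x4, takes a point from camera to world coordinates). Camera axes: x right, y up, looking along -z (the intrinsics and any distortion apply to the point x, -y, -z); pixel columns grow to the right and rows downward; lengths in m; the calibration is good to about 2 mm. A picture is of the moment at which its call begins: read the wrist's pose just before it. calibration takes no time and is no camera call; for the wrist camera it gives the pose at the moment of the call.
- bot.sign_off(): hands the job in; it is judged then, once.
The state is a dict: "clock": time; "joints": joint angles; "dq": joint speeds; "tau": joint torques, N m; "tool_pos": TCP position; "tcp_rot": TCP orientation; "ft_force": force on the tool from outside, world axes, zero at the start; "moment": the same for the moment, N m; "gripper_width": opening from 0.0 (shut) to 1.0 (fully open); "gripper_force": force on a finger pad.
Only numpy, scipy, OpenCV 4.12 (cv2) and the standard library are available. Lean on these libraries where they do the work, as an engineer would, in place of code of your own. Each camera call takes 0.05 s, during which the arm holds its last target. There are 200 camera calls.

## Working session

There is one attempt and no reset: what is moved stays moved. The work goes in short steps, Python scripts to look and compute and a shell command to move; the robot and the scene stay as the last step left them, time stands still between calls to the robot, and variables do not carry over. Pictures are saved under pics/ and viewed, at most 10 in all, crops included, and the job is handed in when it is done.

```bash
ls; mkdir -p pics
python3 - <<'E'
from rig import monitor, imaging, bot
import cv2,json
s=monitor.observe();print(s)
for n in("side","top"):
    c=imaging.calibration(n);print(n,c)
    cv2.imwrite(f"pics/{n}0.png",cv2.resize(imaging.camera(n)[:,:,::-1],(784,588),interpolation=cv2.INTER_CUBIC))
E
```

```text
pics
{'clock': 0.0, 'joints': array([ 1.17940419e+00,  1.24495680e-01,  1.65165877e+00,  1.63574105e-05,
        1.36750620e+00, -8.26329778e-02]), 'dq': array([-0.00016526,  0.00086646, -0.00032954,  0.00025097, -0.00098169,
       -0.00026399]), 'tau': array([-4.01343614e-04, -4.17595196e+01, -3.59937859e+01,  7.73822609e-02,
        4.91537154e-02, -1.68809347e-04]), 'tool_pos': array([0.19747131, 0.6190171 , 0.40350175]), 'tcp_rot': array([ 1.53768644e-01,  9.88106338e-01, -1.00321087e-03, -2.50567155e-04]), 'ft_force': array([ 0.15038185,  0.52344934, -0.08140319]), 'moment': array([-0.01857462, -0.03894092,  0.0522706 ]), 'gripper_force': 0.0, 'gripper_width': 0.9989343578829378}
side {'fov_y': 49.19514901240516, 'cx': 251.5323745612895, 'cy': 188.65611101371525, 'extrinsics': array([[ 0.99165362,  0.07540995, -0.10457743,  0.4622197 ],
       [-0.12803103,  0.67160774, -0.72976098, -0.82067571],
       [ 0.01520377,  0.73705928,  0.67565706,  0.78480954],
       [ 0.        ,  0.        ,  0.        ,  1.        ]])}
top {'fov_y': 55.59704559771632, 'cx': 257.09339253554214, 'cy': 188.46549766602828, 'extrinsics': array([[-0.00539993,  0.98849567, -0.15115273,  0.4491275 ],
       [-0.99997596, -0.00599515, -0.00348248, -0.08010388],
       [-0.0043486 ,  0.15113029,  0.98850429,  0.94250929],
       [ 0.        ,  0.        ,  0.        ,  1.        ]])}
```

View pics/side0.png

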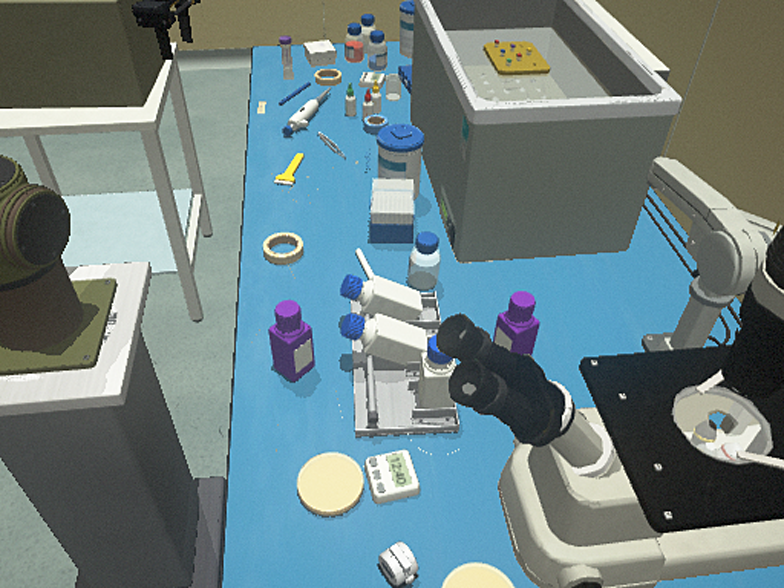

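View pics/top0.png

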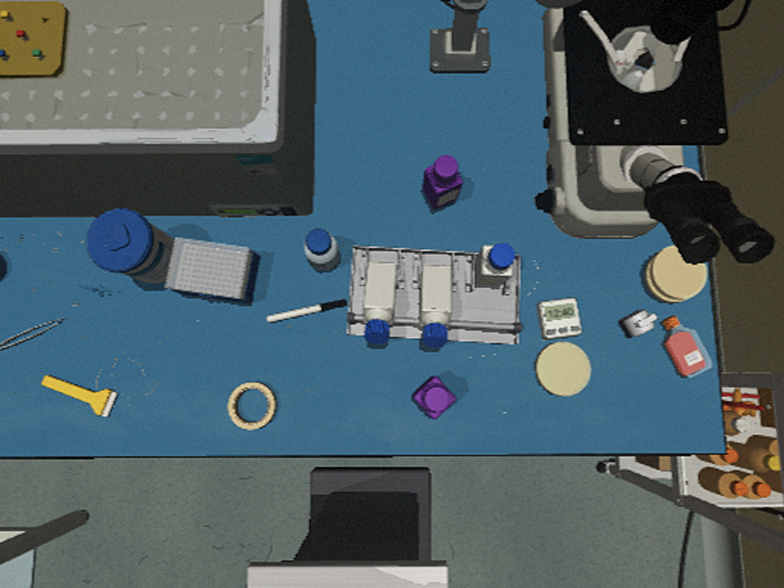

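The side view shows the rack at about x 345–460, y 280–435. Two white bottles lean there with caps at (351,287) and (352,326), and one stands with its cap at (437,345). In the top view the standing bottle's cap is at (501,256). Purple look-alikes at (435,397) and (443,182) are outside the rack. The white standing bottle in the -y bay is the one meant, and I'll confirm it in an enlarged crop.

```bash
cat > h.py <<'E'
import numpy as np, cv2
from rig import monitor, imaging, bot
from scipy.spatial.transform import Rotation as R
def cam(n,E=None):
    c=imaging.calibration(n); f=192/np.tan(np.radians(c['fov_y']/2))
    return f,c['cx'],c['cy'],np.array(c['extrinsics'])
def ray(C,uv):
    f,cx,cy,E=C; d=E[:3,:3]@np.array([(uv[0]-cx)/f,-(uv[1]-cy)/f,-1]); return E[:3,3],d/np.linalg.norm(d)
def proj(C,p):
    f,cx,cy,E=C; q=E[:3,:3].T@(np.array(p)-E[:3,3]); return np.array([cx-f*q[0]/q[2],cy+f*q[1]/q[2]])
def tri(obs):
    A=np.zeros((3,3));b=np.zeros(3);rs=[ray(C,u) for C,u in obs]
    for o,d in rs: M=np.eye(3)-np.outer(d,d);A+=M;b+=M@o
    p=np.linalg.solve(A,b); return p,[np.linalg.norm(np.cross(p-o,d)) for o,d in rs]
def atz(C,uv,z):
    o,d=ray(C,uv); return o+d*(z-o[2])/d[2]
E
python3 - <<'E'
from h import *
t=imaging.camera("top");s=imaging.camera("side")
a=cv2.resize(t[150:235,215:350][:,:,::-1],None,fx=4.4,fy=4.4,interpolation=cv2.INTER_CUBIC)  #594x374
a=cv2.resize(t[150:240,215:350][:,:,::-1],(675,450),interpolation=cv2.INTER_CUBIC) # x5
b=cv2.resize(s[170:290,210:310][:,:,::-1],(500,600),interpolation=cv2.INTER_CUBIC) # x5
cv2.imwrite("pics/t1.png",a);cv2.imwrite("pics/s1.png",b)
E
```

```text
(no output)
```

View pics/t1.png

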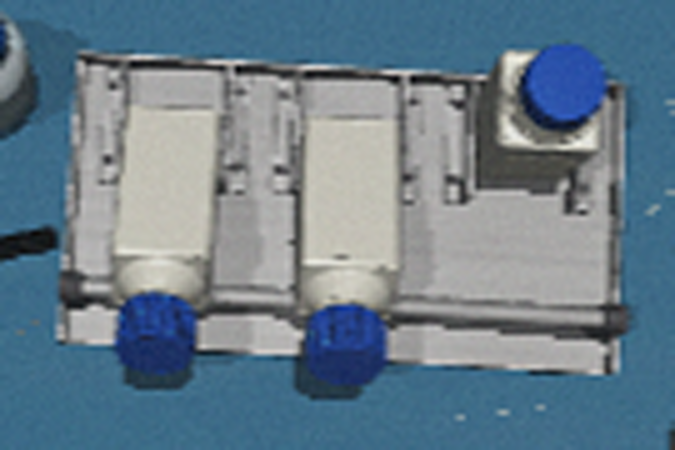

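View pics/s1.png

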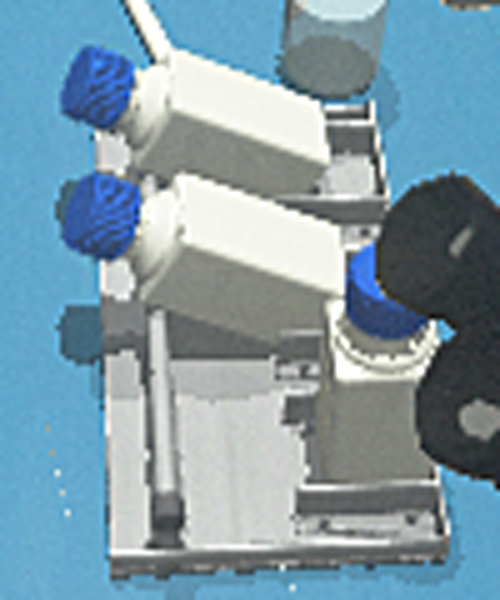

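The top crop shows the standing white bottle with its cap centre at crop (565,83), in the right-hand (-y) bay. The rack corners are at crop (78,53), (625,85), (612,374) and (60,341), and the rail ends at (68,288) and (625,320). The side crop confirms it is upright, with the cap partly hidden behind an eyepiece at (348–440, 245–335).

Run:
```python
from h import *
T=cam("top");S=cam("side")
ft=lambda x,y:(215+x/5,150+y/5); fs=lambda x,y:(210+x/5,170+y/5)
print("corners");P=[]
for c in [(78,53),(625,85),(612,374),(60,341)]:
    p=atz(T,ft(*c),.006);P.append(p);print(p)
P=np.array(P);c=P.mean(0);e=(P[0]+P[3]-P[1]-P[2]);e/=np.linalg.norm(e);ax=np.array([e[1],-e[0],0]);print("mid",c,"y dir",e,"yaw",np.degrees(np.arctan2(-e[0],e[1])),np.linalg.norm(P[0]-P[3]),np.linalg.norm(P[0]-P[1]))
print("rail",tri([(T,ft(617,319)),(S,fs(165,507))]))
for r in [(68,288),(625,320)]: print(atz(T,ft(*r),.038))
print("corner near tri",tri([(T,ft(612,374)),(S,fs(112,562))]), tri([(T,ft(622,85)),(S,fs(447,545))]))
print("captop",atz(T,ft(565,83),.138)," bay expect",c+.045*ax-.09*e)
for y in (-.09,0,.09):
    print(y,c+.045*ax+y*e)
q=atz(T,ft(565,83),.138);print((proj(S,q)-[210,170])*5)
for a in (0,90,180,270):print((proj(S,q+[.018*np.cos(np.radians(a)),.018*np.sin(np.radians(a)),0])-[210,170])*5)
```

```text
corners
[ 0.66697642 -0.00744667  0.006     ]
[ 0.64795639 -0.2945282   0.006     ]
[ 0.49699044 -0.28187222  0.006     ]
[0.51548556 0.00096095 0.006     ]
mid [ 0.5818522  -0.14572153  0.006     ] y dir [0.06568376 0.99784049 0.        ] yaw -3.7661133771863513 0.15172398901818887 0.2877109084946147
rail (array([ 0.52371695, -0.2778051 ,  0.04136551]), [np.float64(0.0014271120296725178), np.float64(0.0014271120296727882)])
[ 0.53960415 -0.0056125   0.038     ]
[ 0.52203845 -0.28246276  0.038     ]
corner near tri (array([ 0.49909269, -0.28112283,  0.00958756]), [np.float64(0.002282624441726864), np.float64(0.002282624441726974)]) (array([ 0.64788023, -0.29161001,  0.01236194]), [np.float64(0.0012377287225640247), np.float64(0.0012377287225640717)])
captop [ 0.62102262 -0.23732719  0.138     ]  bay expect [ 0.62084349 -0.23848295  0.006     ]
-0.09 [ 0.62084349 -0.23848295  0.006     ]
0 [ 0.62675502 -0.1486773   0.006     ]
0.09 [ 0.63266656 -0.05887166  0.006     ]
[381.65114238 267.32569402]
[423.75710388 263.72371456]
[373.67522719 236.35836418]
[339.36452128 270.94312811]
[389.86896352 299.2322491 ]
```

Positions agree: the rack centre is about (0.582, -0.146) with yaw -3.8°, and the cap lands where the bay geometry puts it. The target bottle is the white standing one in the -y bay, at about (0.621, -0.238). Next I'll traverse at the current height and check the clutter positions.

```bash
python3 - <<'E'
from h import *
T=cam("top");S=cam("side");k=512/784
f=lambda x,y:(x*k,y*k)
print("purple front cap",tri([(T,f(436,396)),(S,f(287,308))]))
print("purple back cap",tri([(T,f(446,166)),(S,f(521,299))]))
print("tape",atz(T,f(252,406),.019),"dish",atz(T,f(563,369),.015),"timer",atz(T,f(560,319),.021))
print("cap a",tri([(T,(215+157/5,150+333/5)),(S,(210+97/5,170+86/5))]),"cap b",tri([(T,(215+345/5,150+345/5)),(S,(210+100/5,170+215/5))]))
E
for i in 1 2 3 4 5 6 7; do python3 -m creep '[{"dp":[-0.5,-0.5,0],"rot":[0,0,0]},{"dp":[-1,-1,0],"rot":[0,0,0]}]' 70 20 | tail -c 300; done
python3 -m creep '[{"dp":[-0.5,-0.5,0],"rot":[0,0,0]},{"dp":[-1,-1,0],"rot":[0,0,0]},{"dp":[-1,-1,0],"rot":[0,0,0]},{"dp":[-1,-1,0],"rot":[0,0,0]}]'
python3 - <<'E'
from h import *
s=monitor.observe();print(s['tool_pos'],R.from_quat(s['tcp_rot']).as_matrix(),s['joints'],s['clock'])
cv2.imwrite("pics/w1.png",imaging.camera("wrist")[:,:,::-1])
C=cam("wrist");print(C)
for z in (.138,.006): print(proj(C,[.621,-.2375,z]))
E
```

```text
purple front cap (array([ 0.41675078, -0.13708946,  0.12877894]), [np.float64(0.0006767069250144359), np.float64(0.000676706925014401)])
purple back cap (array([ 0.76201118, -0.15804895,  0.12987649]), [np.float64(1.5859963545011006e-05), np.float64(1.5859963545083634e-05)])
tape [0.39874922 0.15438618 0.019     ] dish [ 0.45552264 -0.35450514  0.015     ] timer [ 0.53742763 -0.35196721  0.021     ]
cap a (array([ 0.51521395, -0.05148137,  0.0831103 ]), [np.float64(0.0016763083387579547), np.float64(0.00167630833875794)]) cap b (array([ 0.5088607 , -0.14011112,  0.08280647]), [np.float64(0.0014651263198193019), np.float64(0.0014651263198194311)])
clock: 0.45
tool_pos: [0.2497, 0.5178, 0.4042]
tcp_rot: [0.153, 0.988, -0.0, 0.0]
ft_force: [0.6, -0.1, 0.9]
gripper_width: 0.847
gripper_force: 0.0
clock: 0.7
tool_pos: [0.3018, 0.4165, 0.4046]
tcp_rot: [0.154, 0.988, -0.0, 0.0]
ft_force: [0.8, 0.1, 0.1]
gripper_width: 0.74
gripper_force: 0.0
clock: 0.95
tool_pos: [0.3536, 0.3159, 0.4047]
tcp_rot: [0.154, 0.988, 0.0, 0.0]
ft_force: [1.0, -0.6, -0.1]
gripper_width: 0.739
gripper_force: 0.0
c
[... 808 characters left out ...]
704e-01 -1.14710829e-03]
 [ 3.04267858e-01  9.52586132e-01  8.55291485e-04]
 [ 1.35295788e-03  4.65710131e-04 -9.99998976e-01]] [-3.77020041e-01  1.02614389e-01  1.67432633e+00  3.80867869e-04
  1.36603337e+00 -1.63872371e+00] 2.45
(np.float64(300.6115749229834), 258.3226092397057, 192.38456039309668, array([[ 3.03768672e-01, -9.13216726e-01, -2.71587566e-01,
         5.34525471e-01],
       [ 9.52745799e-01,  2.91108341e-01,  8.67835028e-02,
        -1.59179519e-01],
       [-1.90740473e-04, -2.85116022e-01,  9.58492993e-01,
         3.84949783e-01],
       [ 0.00000000e+00,  0.00000000e+00,  0.00000000e+00,
         1.00000000e+00]]))
[203.93396398 227.69517262]
[221.44050857 187.59091391]
```

View pics/w1.png

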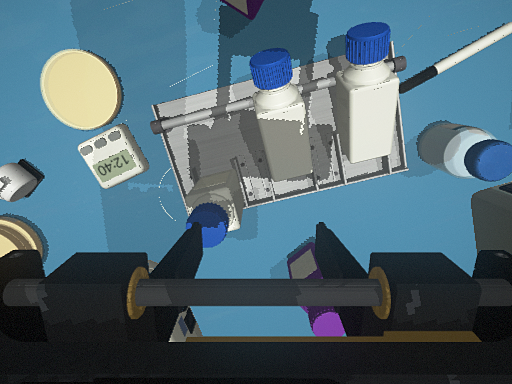

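The wrist view shows the white bottle's cap at about (208,225), within 5 px of the predicted (204,228). The two leaning bottles are at (270,70) and (368,45), and the timer and dish are to the left. I'll centre over the cap and refine.

```bash
python3 -m creep '[{"dp":[-0.3,-0.6,0],"rot":[0,0,0]},{"dp":[-0.3,-0.6,0],"rot":[0,0,0]},{"dp":[-0.3,-0.6,0],"rot":[0,0,0]},{"dp":[-0.3,-0.6,0],"rot":[0,0,0]}]' >/dev/null
cat >> h.py <<'E'
from scipy.optimize import least_squares
def blob(im,uv,r):
    h=cv2.cvtColor(im,cv2.COLOR_RGB2HSV); m=cv2.inRange(h,(105,140,60),(125,255,255))
    m[:]=np.where((np.hypot(*(np.indices(m.shape)[::-1]-np.array(uv)[:,None,None]))<r),m,0)
    n,l,st,c=cv2.connectedComponentsWithStats(m);i=1+np.argmax(st[1:,4]); return c[i],st[i]
def capc(C,x,y,zt=.138,h=.024,r=.018):
    a=np.linspace(0,2*np.pi,40);P=[proj(C,(x+r*np.cos(t),y+r*np.sin(t),z)) for t in a for z in (zt,zt-h)]
    H=cv2.convexHull(np.array(P,np.float32));M=cv2.moments(H);return np.array([M['m10']/M['m00'],M['m01']/M['m00']]),cv2.boundingRect(H)
E
python3 - <<'E'
from h import *
s=monitor.observe();print(s['tool_pos'])
C=cam("wrist");w=imaging.camera("wrist");cv2.imwrite("pics/w2.png",w[:,:,::-1])
T=cam("top");t=cv2.resize(cv2.imread("pics/top0.png"),(512,384),interpolation=cv2.INTER_AREA)[:,:,::-1].copy()
for n,K,im,r in(("w",C,w,45),("t",T,t,14)):
    g=capc(K,.621,-.2375);c,st=blob(im,g[0],r);print(n,g,c,st)
    q=least_squares(lambda p:capc(K,*p)[0]-c,[.621,-.2375]).x;print(q)
E
```

```text
[ 0.62092041 -0.23658343  0.40493925]
w (array([257.21454015, 198.30723157]), (236, 175, 42, 47)) [257.96117166 200.01907357] [ 237  177   43   46 1468]
[ 0.62275367 -0.23735762]
t (array([327.20131942, 167.61828687]), (318, 158, 19, 19)) [327.52093023 166.28837209] [319 159  18  16 215]
[ 0.62409679 -0.23833959]
```

View pics/w2.png

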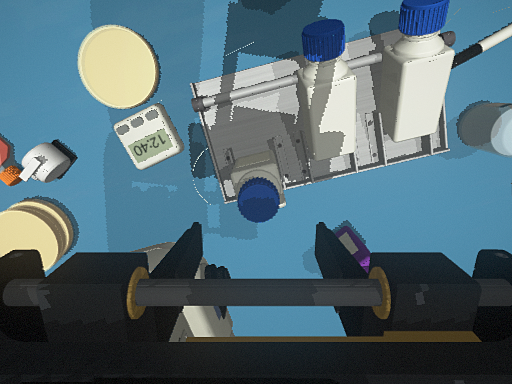

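The cap is centred between the fingers at (258,200). The refined position is (0.6225, -0.2375), and the blob's size fits a top height of 0.138 m. Now descend and grip the cap.

```bash
python3 -m creep '[{"dp":[-0.02,-0.01,0.35],"rot":[0,0,0]},{"dp":[-0.02,-0.01,0.65],"rot":[0,0,0]},{"dp":[-0.02,-0.01,0.65],"rot":[0,0,0]}]' >/dev/null
python3 -m creep '[{"dp":[0,0,0.35],"rot":[0,0,0]},{"dp":[0,0,0.65],"rot":[0,0,0]},{"dp":[0,0,0.65],"rot":[0,0,0]},{"dp":[0,0,0.65],"rot":[0,0,0]}]'
python3 -m creep '[{"dp":[0,0,0],"rot":[0,0,0]},{"dp":[0,0,0],"rot":[0,0,0]},{"dp":[0,0,0],"rot":[0,0,0]},{"dp":[0,0,0],"rot":[0,0,0]},{"dp":[0,0,0],"rot":[0,0,0]}]' 25 20
python3 -c "
from h import *
s=monitor.observe();print(s['moment'],s['joints'][5])"
```

```text
clock: 3.92
tool_pos: [0.6229, -0.2393, 0.3028]
tcp_rot: [0.154, 0.988, -0.0, 0.001]
ft_force: [-0.3, 0.1, 0.8]
gripper_width: 0.737
gripper_force: 0.0
clock: 4.55
tool_pos: [0.6224, -0.2392, 0.3009]
tcp_rot: [0.154, 0.988, 0.0, 0.0]
ft_force: [1.0, 1.2, 0.7]
gripper_width: 0.372
gripper_force: 20.0
[ 0.16951163 -0.09150836 -0.00505654] -1.709505046699556
```

```bash
m(){ python3 -c "
from h import *
s=monitor.observe();print(s['moment'].round(3),s['ft_force'].round(2),s['joints'][5].round(3),s['gripper_width'].round(3))"; }
python3 -m creep '[{"dp":[0,0,0],"rot":[0,0,0.04]},{"dp":[0,0,0],"rot":[0,0,0.08]}]'>/dev/null; m
python3 -m creep '[{"dp":[0,0,0],"rot":[0,0,0.025]},{"dp":[0,0,0],"rot":[0,0,0.05]}]'>/dev/null; m
python3 -m creep '[{"dp":[0,0,0],"rot":[0,0,0.025]},{"dp":[0,0,0],"rot":[0,0,0.05]}]'>/dev/null; m
python3 -m creep '[{"dp":[0,0,0],"rot":[0,0,0.025]},{"dp":[0,0,0],"rot":[0,0,0.05]}]'>/dev/null; m
```

```text
Traceback (most recent call last):
AttributeError: 'float' object has no attribute 'round'
Traceback (most recent call last):
AttributeError: 'float' object has no attribute 'round'
Traceback (most recent call last):
AttributeError: 'float' object has no attribute 'round'
Traceback (most recent call last):
AttributeError: 'float' object has no attribute 'round'
```

```bash
cat > m.py <<'E'
from h import *
s=monitor.observe();print(s['clock'],s['moment'].round(3),s['ft_force'].round(2),s['joints'].round(3),round(s['gripper_width'],3),s['tool_pos'].round(4))
E
python3 m.py
python3 -m creep '[{"dp":[0,0,0],"rot":[0,0,0]},{"dp":[0,0,0],"rot":[0,0,0]}]'>/dev/null; python3 m.py
```

```text
5.55 [-0.038 -0.23   0.397] [0.56 0.37 1.11] [-0.447  0.24   1.697 -0.     1.202 -0.986] 0.376 [ 0.6227 -0.2393  0.301 ]
5.8 [-0.121 -0.451  0.347] [ 1.37 -0.8  -0.5 ] [-0.447  0.24   1.697  0.     1.203 -0.988] 0.371 [ 0.6226 -0.2393  0.301 ]
```

```bash
python3 -m creep '[{"dp":[0,0,0],"rot":[0,0,0.02]},{"dp":[0,0,0],"rot":[0,0,0.04]},{"dp":[0,0,0],"rot":[0,0,0.04]}]'>/dev/null; python3 m.py
python3 -m creep '[{"dp":[0,0,0],"rot":[0,0,0.02]},{"dp":[0,0,0],"rot":[0,0,0.04]},{"dp":[0,0,0],"rot":[0,0,0.04]}]'>/dev/null; python3 m.py
```

```text
6.175 [-0.109 -0.467  0.425] [ 1.94 -1.08  1.82] [-0.447  0.24   1.698 -0.     1.203 -0.863] 0.374 [ 0.6225 -0.2393  0.3011]
6.55 [-0.108 -0.291  0.109] [ 1.69 -0.23  0.89] [-0.448  0.24   1.698  0.     1.204 -0.737] 0.375 [ 0.6224 -0.2393  0.301 ]
```

```bash
for i in 1 2 3; do python3 -m creep '[{"dp":[0,0,0],"rot":[0,0,0.02]}]'>/dev/null; python3 m.py; done; python3 -m creep '[{"dp":[0,0,0],"rot":[0,0,0]},{"dp":[0,0,0],"rot":[0,0,0]}]'>/dev/null; python3 m.py
```

```text
6.675 [-0.17  -0.315  0.456] [2.09 0.17 0.47] [-0.448  0.24   1.698 -0.     1.203 -0.673] 0.377 [ 0.6224 -0.2394  0.301 ]
6.8 [-0.126 -0.279  0.509] [1.83 0.32 0.41] [-0.448  0.24   1.698 -0.     1.203 -0.61 ] 0.374 [ 0.6224 -0.2393  0.3009]
6.925 [-0.168 -0.197  0.548] [ 1.42 -0.34  1.24] [-0.448  0.24   1.698 -0.     1.204 -0.547] 0.377 [ 0.6224 -0.2393  0.301 ]
7.175 [-0.096 -0.131  0.186] [0.53 0.16 0.54] [-0.448  0.24   1.698  0.     1.204 -0.548] 0.377 [ 0.6223 -0.2393  0.3008]
```

The cap is on its stop: the moment reached 0.4–0.5 N m and the cap slipped in the pads. Now back it off by about 92°, which allows a little for the bottle's play.

```bash
for i in 1 2; do python3 -m creep '[{"dp":[0,0,0],"rot":[0,0,-0.05]},{"dp":[0,0,0],"rot":[0,0,-0.1]},{"dp":[0,0,0],"rot":[0,0,-0.15]},{"dp":[0,0,0],"rot":[0,0,-0.2]},{"dp":[0,0,0],"rot":[0,0,-0.25]}]'>/dev/null; python3 m.py; done
python3 -m creep '[{"dp":[0,0,0],"rot":[0,0,-0.01]},{"dp":[0,0,0],"rot":[0,0,-0.01]},{"dp":[0,0,0],"rot":[0,0,-0.01]}]'; python3 m.py
```

```text
7.8 [-0.178  0.097 -0.032] [-0.   -0.38  2.43] [-4.480e-01  2.400e-01  1.698e+00 -1.000e-03  1.205e+00 -1.338e+00] 0.378 [ 0.6221 -0.2394  0.3009]
8.425 [ 0.308  0.075 -0.003] [-0.08  0.85  4.49] [-4.480e-01  2.400e-01  1.698e+00  1.000e-03  1.205e+00 -2.124e+00] 0.374 [ 0.6223 -0.2392  0.3014]
clock: 8.8
tool_pos: [0.6224, -0.2392, 0.3014]
tcp_rot: [-0.065, 0.998, 0.0, 0.0]
ft_force: [0.2, 1.9, 6.1]
gripper_width: 0.374
gripper_force: 20.0
8.8 [0.39  0.078 0.027] [0.19 1.89 6.14] [-0.447  0.24   1.697  0.     1.204 -2.148] 0.374 [ 0.6224 -0.2392  0.3014]
```

The cap has been turned back 1.60 rad. For tipping I'll regrip with the closing line along the rack's y and the tool leaned 35° back. It then ends only 27° forward, clear of the purple bottle in front at (0.417, -0.137).

```bash
python3 -m creep '[{"dp":[0,0,0],"rot":[0,0,0]},{"dp":[0,0,0],"rot":[0,0,0]},{"dp":[0,0,0.02],"rot":[0,0,0.03]},{"dp":[0,0,0.05],"rot":[0,0,0.063]},{"dp":[0,0,0.05],"rot":[0,0,0.063]}]' 52 20 ; python3 m.py
python3 -m creep '[{"dp":[-0.16,0,0.006],"rot":[0,0.0243,0]},{"dp":[-0.325,0,0.025],"rot":[0,0.0486,0]},{"dp":[-0.485,0,0.055],"rot":[0,0.0729,0]},{"dp":[-0.643,0,0.099],"rot":[0,0.0972,0]},{"dp":[-0.643,0,0.099],"rot":[0,0.0972,0]}]' ; python3 m.py
```

```text
clock: 9.43
tool_pos: [0.6221, -0.2392, 0.2957]
tcp_rot: [0.033, 0.999, 0.0, -0.001]
ft_force: [-0.4, -1.2, 0.0]
gripper_width: 0.545
gripper_force: 0.0
9.425 [0.041 0.01  0.016] [-0.38 -1.16  0.05] [-0.448  0.245  1.702 -0.     1.197 -1.952] 0.545 [ 0.6221 -0.2392  0.2957]
clock: 10.05
tool_pos: [0.6742, -0.2426, 0.2877]
tcp_rot: [0.032, 0.988, 0.005, -0.152]
ft_force: [-0.6, -0.1, 0.2]
gripper_width: 0.545
gripper_force: 0.0
10.05 [ 0.04  -0.154  0.026] [-0.56 -0.1   0.15] [-0.406  0.418  1.506 -0.1    1.508 -1.891] 0.545 [ 0.6742 -0.2426  0.2877]
```

```bash
python3 -m creep '[{"dp":[-0.16,0,0.006],"rot":[0,0.0243,0]},{"dp":[-0.325,0,0.025],"rot":[0,0.0486,0]},{"dp":[-0.485,0,0.055],"rot":[0,0.0729,0]},{"dp":[-0.643,0,0.099],"rot":[0,0.0972,0]},{"dp":[-0.643,0,0.099],"rot":[0,0.0972,0]}]' >/dev/null; python3 m.py
python3 - <<'E'
from h import *
s=monitor.observe();Rm=R.from_quat(s['tcp_rot']).as_matrix();print("grasp",s['tool_pos']+.171*Rm[:,2],Rm.round(3))
w=imaging.camera("side");cv2.imwrite("pics/s2.png",cv2.resize(w[110:290,190:390][:,:,::-1],(660,594),interpolation=cv2.INTER_CUBIC))
E
```

```text
10.675 [-0.009 -0.299  0.04 ] [-0.58 -0.63 -0.26] [-0.376  0.597  1.323 -0.18   1.807 -1.87 ] 0.546 [ 0.7201 -0.2457  0.2644]
grasp [ 0.62226658 -0.2391086   0.12433704] [[-0.817  0.066 -0.572]
 [ 0.054  0.998  0.039]
 [ 0.574  0.001 -0.819]]
```

View pics/s2.png

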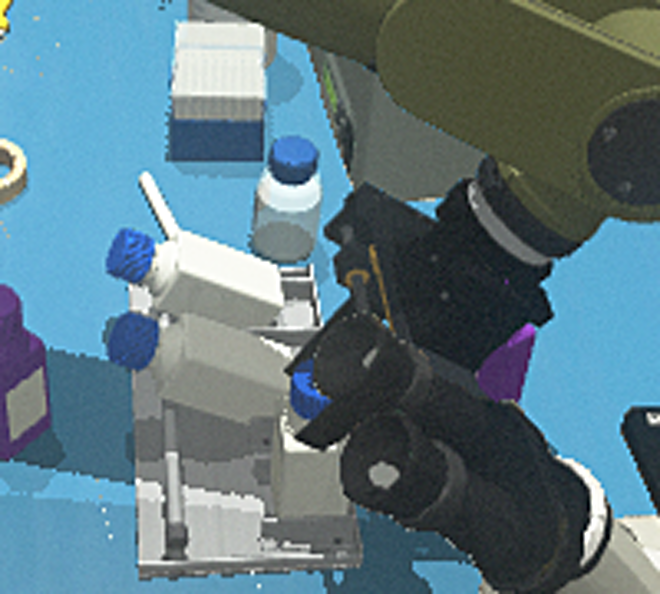

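Both fingers straddle the standing cap at crop (310,390), and the bottle is still upright. Now close and tip the first 16° about the heel.

```bash
python3 -m creep '[{"dp":[0,0,0],"rot":[0,0,0]},{"dp":[0,0,0],"rot":[0,0,0]},{"dp":[0,0,0],"rot":[0,0,0]},{"dp":[0,0,0],"rot":[0,0,0]}]' 25 25 >/dev/null; python3 m.py
python3 -m creep '[{"dp":[0.245,0,0.051],"rot":[0,-0.0222,0]},{"dp":[0.487,0,0.12],"rot":[0,-0.0444,0]},{"dp":[0.723,0,0.205],"rot":[0,-0.0667,0]},{"dp":[0.951,0,0.306],"rot":[0,-0.0889,0]},{"dp":[0.951,0,0.306],"rot":[0,-0.0889,0]}]'; python3 m.py
```

```text
11.225 [ 0.112 -0.073 -0.055] [-0.62  0.56  1.32] [-0.376  0.595  1.322 -0.18   1.809 -1.87 ] 0.371 [ 0.7202 -0.2458  0.2665]
clock: 11.85
tool_pos: [0.6431, -0.2408, 0.2901]
tcp_rot: [0.033, 0.986, 0.005, -0.165]
ft_force: [-0.4, -0.5, 2.4]
gripper_width: 0.374
gripper_force: 25.0
11.85 [ 0.007  0.057 -0.007] [-0.37 -0.49  2.43] [-0.42   0.361  1.578 -0.113  1.516 -1.899] 0.374 [ 0.6431 -0.2408  0.2901]
```

```bash
for i in 1 2; do python3 -m creep '[{"dp":[0.245,0,0.051],"rot":[0,-0.0222,0]},{"dp":[0.487,0,0.12],"rot":[0,-0.0444,0]},{"dp":[0.723,0,0.205],"rot":[0,-0.0667,0]},{"dp":[0.951,0,0.306],"rot":[0,-0.0889,0]},{"dp":[0.951,0,0.306],"rot":[0,-0.0889,0]}]'>/dev/null; python3 m.py; done
python3 - <<'E'
from h import *
w=imaging.camera("side");cv2.imwrite("pics/s3.png",cv2.resize(w[110:290,190:390][:,:,::-1],(660,594),interpolation=cv2.INTER_CUBIC))
E
```

```text
12.475 [0.179 0.52  0.004] [-2.25  0.78  5.62] [-0.48   0.145  1.825 -0.023  1.221 -1.975] 0.377 [ 0.5638 -0.2356  0.2921]
13.1 [0.226 0.267 0.079] [-1.88  0.49  2.06] [-0.562 -0.041  2.063  0.134  0.925 -2.135] 0.374 [ 0.4867 -0.2302  0.2702]
```

View pics/s3.png

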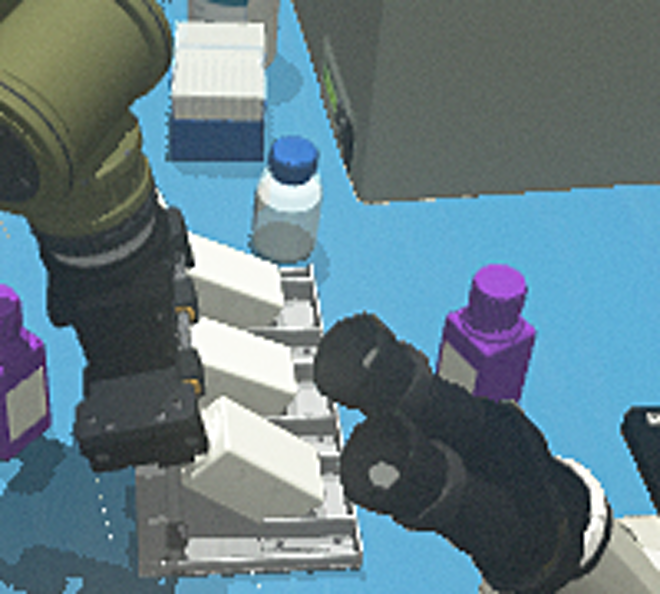

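The bottle leans about 48° with its foot still in its bay, at crop (200–325, 400–520), and the gripper is clear of the purple bottle. I'll lower the rest in small steps.

```bash
python3 -m creep '[{"dp":[0.122,0,0.023],"rot":[0,-0.0111,0]},{"dp":[0.245,0,0.051],"rot":[0,-0.0222,0]},{"dp":[0.366,0,0.084],"rot":[0,-0.0333,0]},{"dp":[0.487,0,0.12],"rot":[0,-0.0444,0]},{"dp":[0.487,0,0.12],"rot":[0,-0.0444,0]}]'>/dev/null; python3 m.py
for i in 1 2; do python3 -m creep '[{"dp":[0.122,0,0.023],"rot":[0,-0.0111,0]},{"dp":[0.122,0,0.023],"rot":[0,-0.0111,0]},{"dp":[0.122,0,0.023],"rot":[0,-0.0111,0]}]'>/dev/null; python3 m.py; done
```

```text
13.775 [0.19  0.091 0.13 ] [ 0.86  1.31 -0.83] [-0.612 -0.117  2.177  0.267  0.783 -2.276] 0.375 [ 0.4507 -0.2277  0.2518]
14.15 [0.237 0.377 0.107] [-0.98  0.24 -0.63] [-0.624 -0.132  2.201  0.307  0.751 -2.32 ] 0.374 [ 0.4433 -0.2273  0.2475]
14.525 [0.194 0.418 0.031] [ 0.32  0.12 -0.66] [-0.638 -0.146  2.227  0.354  0.719 -2.369] 0.374 [ 0.4352 -0.2268  0.242 ]
```

```bash
for i in 1 2 3; do python3 -m creep '[{"dp":[0.06,0,0.011],"rot":[0,-0.0055,0]},{"dp":[0.06,0,0.011],"rot":[0,-0.0055,0]},{"dp":[0.06,0,0.011],"rot":[0,-0.0055,0]}]'>/dev/null; python3 m.py; done
python3 - <<'E'
from h import *
s=monitor.observe();Rm=R.from_quat(s['tcp_rot']).as_matrix();print(s['tool_pos']+.171*Rm[:,2],Rm[:,2],np.degrees(np.arctan2(Rm[0,2],-Rm[2,2])))
w=imaging.camera("side");cv2.imwrite("pics/s4.png",cv2.resize(w[150:290,190:330][:,:,::-1],(600,600),interpolation=cv2.INTER_CUBIC))
E
```

```text
14.9 [0.16  0.354 0.095] [-0.5   1.31 -1.47] [-0.645 -0.154  2.241  0.379  0.703 -2.396] 0.374 [ 0.4309 -0.2265  0.2389]
15.275 [0.235 0.136 0.125] [1.27 0.8  0.09] [-0.652 -0.16   2.253  0.406  0.687 -2.424] 0.375 [ 0.4271 -0.2263  0.2363]
15.65 [ 0.413 -0.276  0.308] [-0.23  2.12  5.32] [-0.659 -0.166  2.265  0.434  0.672 -2.454] 0.376 [ 0.4234 -0.2261  0.2338]
[ 0.5037427  -0.23165837  0.08298045] [ 0.46987711 -0.03223103 -0.88214322] 28.042175045206527
```

View pics/s4.png

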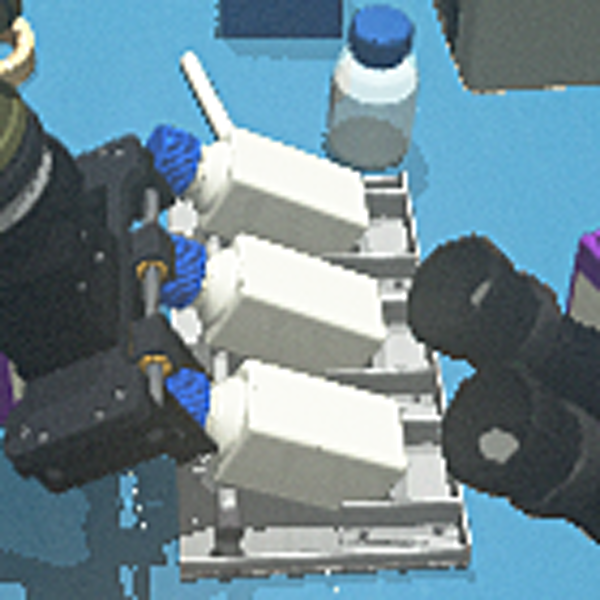

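The bottle lies parallel to its two neighbours, and the force rise (5 N) shows it has touched the rail. Release and back out along the tool axis.

```bash
python3 -m creep '[{"dp":[0,0,0],"rot":[0,0,0]},{"dp":[0,0,0],"rot":[0,0,0]},{"dp":[0,0,0],"rot":[0,0,0]},{"dp":[0,0,0],"rot":[0,0,0]},{"dp":[0,0,0],"rot":[0,0,0]}]' 55 >/dev/null; python3 m.py
python3 -m creep '[{"dp":[0,0,-0.1],"rot":[0,0,0]},{"dp":[0,0,-0.3],"rot":[0,0,0]},{"dp":[0,0,-0.6],"rot":[0,0,0]},{"dp":[0,0,-1],"rot":[0,0,0]},{"dp":[0,0,-1],"rot":[0,0,0]}]'>/dev/null; python3 m.py
python3 -m creep '[{"dp":[0,0,-0.3],"rot":[0,0,0]},{"dp":[0,0,-0.6],"rot":[0,0,0]},{"dp":[0,0,-1],"rot":[0,0,0]},{"dp":[0,0,-1],"rot":[0,0,0]},{"dp":[0,0,-1],"rot":[0,0,0]}]'>/dev/null; python3 m.py
python3 - <<'E'
from h import *
w=imaging.camera("side");a=cv2.resize(w[150:290,190:290][:,:,::-1],(428,600),interpolation=cv2.INTER_CUBIC)
t=imaging.camera("wrist")[:,:,::-1];b=cv2.resize(t[:,:],(370,278));c=np.zeros((600,370,3),np.uint8);c[:278]=b
t=imaging.camera("top")[130:260,200:370,::-1];c[300:583]=cv2.resize(t,(370,283))
cv2.imwrite("pics/f1.png",np.hstack([a,c]))
E
```

```text
16.325 [ 0.072  0.341 -0.039] [-0.47 -0.48 -0.52] [-0.659 -0.166  2.266  0.433  0.673 -2.454] 0.579 [ 0.423  -0.2259  0.2329]
16.95 [0.042 0.308 0.028] [ 0.59 -0.13 -0.46] [-0.712 -0.367  2.286  0.383  0.852 -2.416] 0.579 [ 0.3857 -0.2239  0.3066]
17.575 [0.053 0.25  0.036] [ 0.26 -0.76 -0.43] [-0.772 -0.529  2.279  0.36   1.039 -2.404] 0.578 [ 0.3484 -0.2208  0.3727]
```

View pics/f1.png

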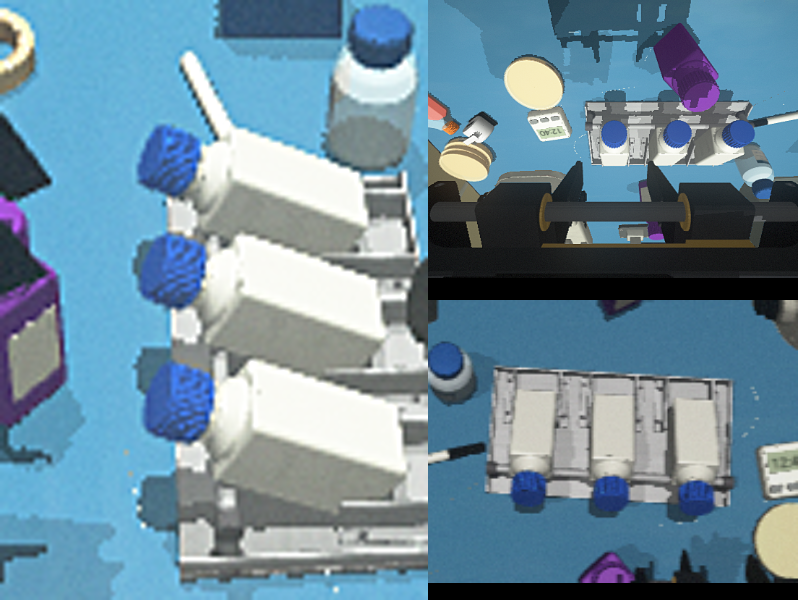

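All three bottles lean alike on the rail, with caps at left-panel (170,160), (172,270) and (178,402). The foot is in its bay, the neighbours and clutter are unmoved, and the arm is clear. Handing in.

```bash
python3 -c "
from rig import bot
print(bot.sign_off())"
```

```text
the job is handed in; nothing more can be done
None
```

I screwed the cap down to its stop, backed it off about a quarter turn and lowered the bottle gently onto the rail with its foot in its bay; the job is handed in, but `sign_off` returned no verdict.

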